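# Fit the weighing plate and hold the check weight over it with tongs

### The arm

A 7-joint arm with a two-finger parallel gripper is mounted at the origin on a cart in front of the work surface, level with it; the furniture and walls round the work are solid. World frame = base frame: x ahead of the robot, y to its left, z up, the work surface at z = 0. Lengths are in m, angles in rad, forces in N, time in s.
With the tool pointing down it reaches from about 0.4 to 0.875 m from the base axis. Payload 19.3 kg.
Tool frame: the origin (TCP) lies midway between the tips of the shut fingers; the grasp point (between the pads) lies 19 mm behind it (bot.pinch_z is the distance from the TCP to the grasp point, in m); z points along the fingers, y is the line along which they close (so a half turn about z gives the same grasp; the last joint's range is limited). The gripper opens to 85 mm and grips with 20 to 120 N. Pads are 22 mm wide; open, the fingers measure 114 mm over their backs; the gripper's body (76 mm by 85 mm) begins 54 mm behind the grasp point. The pads swing forward as they close: fully open they stand 13 mm farther back than shut.
Start: joints at [1.072, 0.521, -0.036, 1.599, 0.021, 1.021, -0.113], TCP at [0.26, -0.568, 0.231] pointing down, gripper open.
Joint ranges: [-2.91, 2.91], [-0.3, 2.13], [-1.5, 1.42], [0.17, 2.43], [-1.26, 4.41], [0.16, 1.93], [-2.52, 2.52]. Speed limits (rad/s): [1.89, 1.89, 2.39, 2.39, 3.01, 3.01, 3.01].

### API

Orientations are given as [roll, pitch, yaw] about the fixed x, y, z axes, in that order (R = Rz(yaw) Ry(pitch) Rx(roll)).
In Python, from workcell import observe, viewer, bot gives the robot as it stands. The module is installed in compiled form; this text tells all that it offers.
- The arm moves only by the tool play_rows, never from a script. Its argument "motion" is a list of rows, each a list of 7 numbers: the shift along the tool's x, y, z in cm, then the turn, a rotation vector about the tool's x, y, z in rad, then the opening, from -1 (shut) to 1 (fully open), so that 0 is half open. A call has exactly 5 rows; each row is the pose to reach, as a shift and turn from the pose commanded when the call began, along the tool's axes at that moment; what a row does not reach only later rows make up. A row lasts 1/10 s, in which the tool goes at most 50 mm and 8.59 degrees, less where a joint would pass 70% of its speed; a pose out of reach is approached as far as the arm can. A call with a gripper value outside its range is refused whole. The fingers move at their own pace and stop on an object; "squeeze" is the grip in N (left out, the last holds). Time passes only in rows, so rows that repeat a pose let the fingers close, or fill a call up. It gives the time, the measured TCP pose, the force, the opening and the grip force at its end, in the units of the state.
- observe(): the state, without advancing time (a new reading comes with each control period).
- viewer.grab_frame(name): name is "scene" or "top" or "wrist"; returns (picture, depth): 480x640x3 uint8, red, green, blue; 480x640 float32, m along the optical axis (not along the pixel's ray), 0 where there is no reading.
- viewer.camera_info(name): a dict with "fx", "fy", "cx", "cy" (pixels), "R" (3x3) and "t" (3): a world point X has camera coordinates R X + t. Camera axes: x right, y down, z forward; pixel columns grow to the right and rows downward; lengths in m; the calibration is good to about 2 mm. A picture is of the moment at which its call begins: read the wrist's pose just before it. camera_info takes no time and is no camera call; for the wrist camera it gives the pose at the moment of the call.
- bot.job_done(): hands the job in; it is judged then, once.
The state is a dict: "clock": time; "qpos": joint angles; "qd": joint speeds; "joint_efforts": joint torques, N m; "position": TCP position; "tool_rot": TCP orientation; "force": force on the tool from outside, world axes, zero at the start; "moment": the same for the moment, N m; "grip_width": finger opening in m; "finger_force": force on a finger pad.
Only numpy, scipy, OpenCV 4.12 (cv2) and the standard library are available. Lean on these libraries where they do the work, as an engineer would, in place of code of your own. Each camera call takes 0.05 s, during which the arm holds its last target. There are 200 camera calls.

### The job

Get the bench scale ready for its check: lower the loose holed plate over the two pins of the scale until it rests flush, and let go of it. Then take the spring tongs from their stand, close them on the smallest of the three brass weights and lift it, and hold it upright, clear above the middle of the plate and without touching it; finish while still holding it there, squeezed in the tongs. Touch that weight with nothing but the tongs, and leave the two larger weights standing where they are.

Things in the scene. Friction and masses are not known exactly. Their poses are not given: they have to be found in the camera images.
- plate_mid (a point): centre (half-way up) of the loose weighing plate: bare aluminium, 130 x 60 x 10 mm, lying flat on the table. x runs along its 130 mm length, z up. Two through holes, 11 mm wide, lie 45 mm either side of the centre along x, so either way round fits. 0.2 kg; grasp it across the 60 mm width, at its middle
- plate: the same plate; its origin is the centre of its underside
- scale_seat (a point): centre of the top of the narrow raised aluminium bar (124 x 40 mm, x along it) on the grey fixed bench scale, 54 mm above the table; the plate's underside rests on it. Two steel pins, 8 mm wide, 12.5 mm high with coned tops, stand 45 mm either side of this point along x. The housing below is 176 x 116 mm, its top 36 mm above the table
- tongs: spring tongs, two steel arms hinged at the back in a black block, 0.085 kg; same frame as tongs_grip. The springs push each pad out with 6 to 8 N when nearly open, about 13 N when closed on the weight: fingers set 3 to 10 mm narrower than the open width carry the tongs with the jaws still open; squeeze with 25 N or more to hold the weight
- tongs_grip (a point): grip zone of the tongs, midway between the two black rubber pads (28 mm long, 22 mm high) on the outside of the arms. x points ahead to the jaws, y left, z up; 58 mm above the table at the start, level. Outside width over the pads: about 52 mm open (56 mm at their front edge), 32 mm when closed on the smallest weight. The hinge is 85 mm behind
- tongs_tip (a point): midway between the two jaws of the tongs, 72 mm ahead of and 34 mm below tongs_grip, fixed in the tongs' frame. The jaws are 16 mm high (8 mm above and below this point), 20 mm long, V-shaped inside for round things; inner gap about 60 mm open, 23 mm closed on the smallest weight; open they reach 40 mm to each side
- tongs_left (a joint): closing angle of the tongs' left arm (the right one moves equally): 0 = fully open (as at the start), about 0.12 = closed on the smallest weight, 0.17 = fully shut
- weight_2: the smallest brass check weight; its origin is the centre of its underside
- weight_2_mid (a point): centre (half-way up) of the smallest brass check weight: 23 mm wide, 36 mm high, about 0.1 kg, a cylinder with a knob on top; the cylinder part reaches from the foot to about 22 mm above it. It stands in a row with the other two, in any of the three places, about 110 mm between neighbours
- weight_0_mid (a point): centre of the largest brass weight, 36 mm wide, 57 mm high; to be left alone
- weight_1_mid (a point): centre of the middle brass weight, 29 mm wide, 46 mm high; to be left alone
- stand_mid (a point): fixed stand in which the tongs lie open at the start: point 50 mm above the table, at the height of the tops of its two wooden bridges, under the grip zone. Bridges: 34 mm ahead of and 62 mm behind it along x, 8 mm thick, 80 and 44 mm wide, horns at their ends reaching 60 mm above the table; steel base 136 x 90 x 8 mm. Lift the tongs straight up
There are look-alikes about, which are no part of the job. Of the things shaped like the plate, the aluminium one is meant.

How it is judged:
On the way, in this order (a step that is already met when the one before it is completed fails the run):
1. the plate rests flush on the scale over both pins and is let go (horizontal distance between plate_mid and scale_seat below 0.005 m and z of plate in the frame of scale_seat between -0.0025 and 0.0025 m and angle between plate's own z axis and vertical below 0.04 rad and contact force between the fingers and plate below 0.1 N), for 0.2 s.
2. the smallest weight is lifted off the table in the tongs (height (world z) of weight_2 above 0.03 m and contact force between tongs and weight_2 above 1 N and contact force between the fingers and tongs above 3 N), for 0.2 s.
At the end, for the whole second after the job is handed in: Plate flush on the scale (2.5 mm) and centred (5 mm), no finger on it; smallest weight still, upright (20 deg), in the squeezed tongs, within 25 mm of over the plate's centre, its foot 10 to 190 mm above the plate, which neither it nor the tongs touch; the fingers grip the tongs (all of step 1 and horizontal distance between weight_2_mid and plate_mid below 0.025 m and z of weight_2 in the frame of scale_seat between 0.02 and 0.2 m and angle between weight_2's own z axis and vertical below 0.35 rad and linear speed of weight_2 below 0.03 m/s and contact force between tongs and weight_2 above 1 N and contact force between the fingers and tongs above 3 N and contact force between each of weight_2, tongs and plate below 0.05 N); the arm keeps its last pose, push and grip.
It fails at once if the smallest weight is touched by the fingers or the arm (contact force between any of the fingers, the arm and weight_2 above 0.5 N).
It fails at once if one of the two larger weights is moved by more than 15 mm (distance of any of weight_0_mid, weight_1_mid from where it was at the start of the episode above 0.015 m).
It also fails if it takes over 67 s, if anything falls off the work surface, if the arm or the gripper's body presses on something with over 40 N, if the wrist force passes 120 N, or if a joint passes its speed limit or range.

## Working session

There is one attempt and no reset: what is moved stays moved. The work goes in short steps, Python scripts to look and compute and a tool call to move; the robot and the scene stay as the last step left them, time stands still between calls to the robot, and variables do not carry over. Pictures are saved under pics/ and viewed, at most 12 in all, crops included, and the job is handed in when it is done.

Besides the shell and the picture viewer there is one more tool, called after ">>>" in YAML: its name, and indented under it one key for each argument. play_rows: Moves the arm, as the interface text tells. Its arguments: {"type":"object","properties":{"motion":{"type":"array"},"squeeze":{"type":"number"}},"required":["motion"]}

```bash
mkdir -p pics; cat > h.py <<'E'
import numpy as np, cv2
from scipy.spatial.transform import Rotation as Ro
from workcell import observe, viewer, bot
def grab(n,save=None):
    ci=viewer.camera_info(n); im,d=viewer.grab_frame(n)
    if save: cv2.imwrite('pics/'+save,im[:,:,::-1])
    return im,d,ci
def cloud(d,ci):
    v,u=np.mgrid[:d.shape[0],:d.shape[1]]
    P=np.stack([(u-ci['cx'])/ci['fx']*d,(v-ci['cy'])/ci['fy']*d,d],-1)
    return (P-np.array(ci['t']))@np.array(ci['R'])
def ray(u,v,z,ci):
    R=np.array(ci['R']);t=np.array(ci['t'])
    c=-R.T@t; r=R.T@np.array([(u-ci['cx'])/ci['fx'],(v-ci['cy'])/ci['fy'],1])
    return c+r*(z-c[2])/r[2]
E
python3 - <<'E'
from h import *
for n in ('scene','top'):
    im,d,ci=grab(n,n+'1.png'); np.savez(n+'1.npz',im=im,d=d,**ci)
    print(n,ci['fx'],-np.array(ci['R']).T@ci['t'],np.array(ci['R'])[2])
s=observe();print(s['clock'],s['position'],s['tool_rot'],s['grip_width'],bot.pinch_z)
E
```

```text
scene 467.82954473148476 [0.18872698 0.71562409 0.80522376] [ 0.27734026 -0.63092533 -0.7245796 ]
top 526.361652356978 [0.38061037 0.05935218 1.40354089] [ 0.07315795 -0.0024629  -0.99731733]
0.1 [ 0.2597117  -0.56819136  0.23080835] [-3.14064774e+00  6.41914640e-05  4.28777893e-01] 0.08515807262389319 0.0187
```

View pics/top1.png

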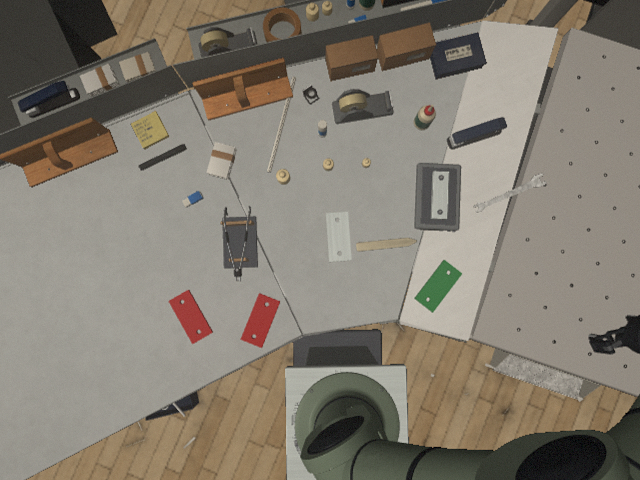

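View pics/scene1.png

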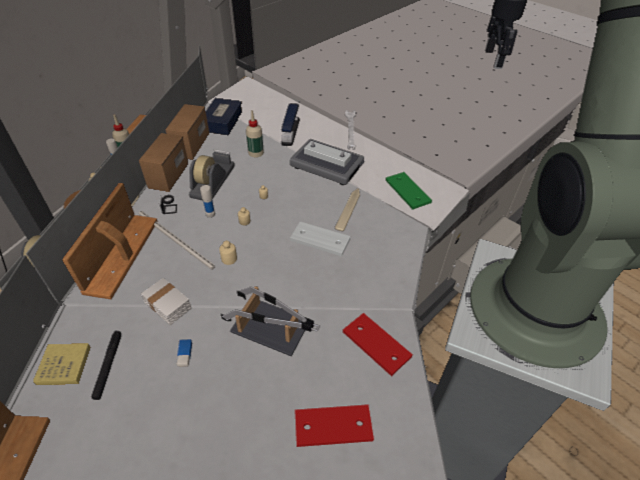

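The top view shows the aluminium plate at about (339,237), the scale at (438,196), and the tongs at (239,240) with their jaws pointing up. The weights stand at (283,176) for the large one, (328,164) for the middle and (366,162) for the smallest. The scene view agrees.

```bash
cat > m.py <<'E'
from h import *
def rect(mask,u0,v0,u1,v1):
    m=np.zeros_like(mask);m[v0:v1,u0:u1]=mask[v0:v1,u0:u1]
    c=max(cv2.findContours(m.astype(np.uint8),0,2)[0],key=cv2.contourArea)
    return c
def meas(c,z,ci):
    P=np.array([ray(u,v,z,ci)[:2] for u,v in c[:,0,:]],np.float32)
    return cv2.minAreaRect(P)
Z=np.load('top1.npz');im,d=Z['im'],Z['d'];ci={k:Z[k] for k in('fx','fy','cx','cy','R','t')};P=cloud(d,ci)
g=im.astype(int)
print('table z',np.median(P[200:260,270:320,2]))
br=g.min(2)
for nm,box,z in(('plate',(318,203,358,268),.010),('seat',(425,163,455,226),.054)):
    u0,v0,u1,v1=box; sub=br[v0:v1,u0:u1]
    t,_=cv2.threshold(sub.astype(np.uint8),0,255,cv2.THRESH_OTSU)
    c=rect(br>t,*box);r=meas(c,z,ci);print(nm,t,r, 'z',np.median(P[v0+15:v1-15,(u0+u1)//2-3:(u0+u1)//2+3,2]))
for nm,(u,v),z in(('w0',(283,176),.05),('w1',(328,164),.04),('w2',(366,162),.03)):
    hsv=cv2.cvtColor(im,cv2.COLOR_RGB2HSV);m=hsv[:,:,1]>60
    c=rect(m,u-12,v-14,u+12,v+14);(x,y),r=cv2.minEnclosingCircle(c)
    k=P[v-12:v+12,u-12:u+12].reshape(-1,3);kk=k[k[:,2]>.008]
    print(nm,(x,y),r,ray(x,y,z,ci),'depth mean',kk.mean(0),kk.max(0))
# tongs
k=P[195:285,210:270].reshape(-1,3);kk=k[(k[:,2]>.045)]
print('tongs',len(kk),kk.min(0),kk.max(0))
big=np.vstack([cv2.resize(im[195:285,205:275],None,fx=6,fy=6,interpolation=2)])
b2=cv2.resize(im[150:240,320:460],None,fx=3,fy=3,interpolation=2)
cv2.imwrite('pics/c1.png',big[:,:,::-1])
m=(g[:,:,2]<60)&(g[:,:,0]<60)
# wood bridges
hsv=cv2.cvtColor(im,cv2.COLOR_RGB2HSV)
w=((hsv[:,:,1]>90)&(hsv[:,:,0]<20)).astype(np.uint8);w[:195]=0;w[285:]=0;w[:,:210]=0;w[:,270:]=0
n,l,s,ce=cv2.connectedComponentsWithStats(w)
for i in range(1,n): 
    if s[i,4]>8: print('wood',s[i],ce[i],ray(*ce[i],.05,ci))
E
python3 m.py
```

```text
table z 1.5411995315935707e-05
plate 157.0 ((0.49312934279441833, 0.01427689753472805), (0.12987421452999115, 0.060002539306879044), 3.1713473796844482) z 0.010088081742729045
seat 120.0 ((0.5927696824073792, -0.24811512231826782), (0.041898999363183975, 0.12422671914100647), 86.17820739746094) z 0.05419995225449485
w0 (282.61236572265625, 176.14044189453125) 7.320329666137695 [0.64872275 0.15733928 0.05      ] depth mean [0.64827101 0.15776363 0.05339201] [0.68988294 0.19111129 1.40354089]
w1 (328.0, 164.0) 5.831051826477051 [0.68089708 0.0385485  0.04      ] depth mean [0.68173948 0.03840181 0.03113677] [0.69750241 0.05169468 0.05061723]
w2 (366.0, 162.5) 4.609872341156006 [ 0.68539204 -0.06219     0.03      ] depth mean [ 0.67481645 -0.05740381  0.08134265] [0.72475234 0.05935218 1.40354089]
tongs 490 [0.37868964 0.05935218 0.04501205] [0.5547775  0.31671323 1.40354089]
wood [226 221  20   4  52] [235.15384615 222.61538462] [0.52933111 0.28139772 0.05      ]
wood [234 259   7   2  14] [237.  259.5] [0.43392468 0.27715671 0.05      ]
```

View pics/c1.png

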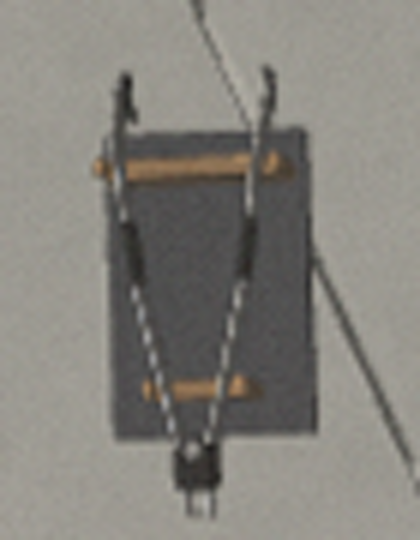

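The crop shows the tongs level in the stand, jaws ahead, with pads at crop pixels (132,250) and (247,250). All measured sizes match the given ones. I'll move over the scale first and look with the wrist camera.

>>> play_rows:
  motion:
    - [4.4,-1.5,0,0,0,0.1,1]
    - [8.8,-3.0,0,0,0,0.2,1]
    - [13.2,-4.6,0,0,0,0.3,1]
    - [17.6,-6.1,0,0,0,0.4,1]
    - [22,-7.7,0,0,0,0.495,1]

```text
clock: 0.6
position: [0.4289, -0.4054, 0.2311]
tool_rot: [-3.141, 0.0, -0.071]
force: [1.0, -0.9, 0.4]
grip_width: 0.0858
finger_force: 0.0
```

```bash
cat >> h.py <<'E'
def go(p,yaw,pz=None):
    """print shift (cm) and turn to bring TCP to p, tool down, yaw"""
    s=observe(); R=Ro.from_euler('xyz',s['tool_rot']); T=Ro.from_euler('xyz',[np.pi,0,yaw])
    print('t',round(s['clock'],2),'pos',np.round(s['position'],4),'rot',np.round(s['tool_rot'],4),'w',round(s['grip_width'],4),'F',np.round(s['force'],1),round(s['finger_force'],1))
    print('shift',np.round(R.inv().apply(np.array(p)-s['position'])*100,2),'turn',np.round((R.inv()*T).as_rotvec(),4))
E
python3 -c "
from h import *
go([.593,-.248,.231],-.067)"
```

```text
t 0.6 pos [ 0.4289 -0.4054  0.2311] rot [-3.1414e+00  3.0000e-04 -7.0600e-02] w 0.0858 F [ 1.  -0.9  0.4] 0.0
shift [ 1.526e+01 -1.686e+01  1.000e-02] turn [-0.0002  0.0003 -0.0036]
```

>>> play_rows:
  motion:
    - [3,-3.4,0,0,0,0,1]
    - [6.1,-6.8,0,0,0,0,1]
    - [9.2,-10.2,0,0,0,0,1]
    - [12.3,-13.6,0,0,0,0,1]
    - [15.3,-16.9,0,0,0,0,1]

```text
clock: 1.1
position: [0.5929, -0.2467, 0.2311]
tool_rot: [-3.141, 0.0, -0.066]
force: [0.3, -0.2, 0.4]
grip_width: 0.0856
finger_force: 0.0
```

```bash
python3 -c "
from h import *
go([.593,-.248,.231],-.067)
im,d,ci=grab('wrist','w1.png');np.savez('w1.npz',im=im,d=d,**ci)
print(-ci['R'].T@ci['t'],ci['R'][2],ci['fx'])
go([.4931,.0143,.2],.055)"
```

```text
t 1.1 pos [ 0.5929 -0.2467  0.2311] rot [-3.1414e+00  4.0000e-04 -6.6000e-02] w 0.0856 F [ 0.3 -0.2  0.4] 0.0
shift [0.02 0.13 0.01] turn [-0.0002  0.0004  0.001 ]
[ 0.67409004 -0.252265    0.37292682] [-0.31452541  0.02233201 -0.94898633] 350.8181518218382
t 1.15 pos [ 0.598  -0.2394  0.2307] rot [-3.1376e+00 -1.6000e-03 -5.8800e-02] w 0.0858 F [ 2.4 10.3 -0.9] 0.0
shift [-11.97 -24.7    3.15] turn [-0.0039 -0.0018 -0.1137]
```

View pics/w1.png

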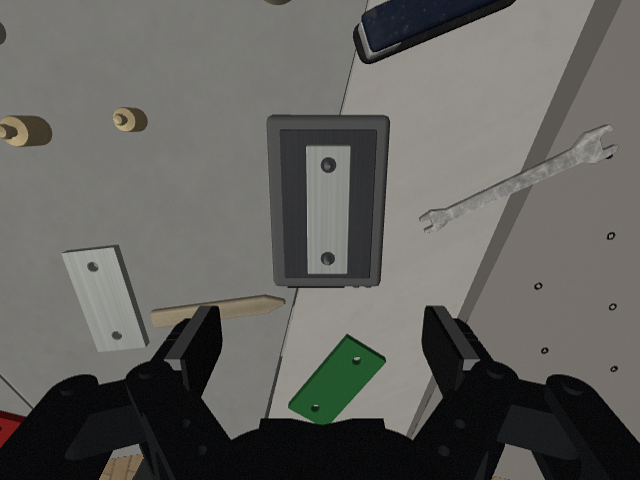

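This wrist view shows both things at once. The scale's pins are at (328,165) and (328,259), the plate's holes at (93,267) and (117,336), and the smallest weight at (128,119).

```bash
cat > m2.py <<'E'
from h import *
import sys
def blob(gray,u,v,r,thr,ci,z,bright=False):
    s=gray[v-r:v+r+1,u-r:u+r+1].astype(np.uint8)
    m=((s>thr) if bright else (s<thr)).astype(np.uint8)
    n,l,st,ce=cv2.connectedComponentsWithStats(m)
    i=1+np.argmax([a if abs(c-r).max()<6 else 0 for a,c in zip(st[1:,4],ce[1:])]); c=ce[i]+[u-r,v-r]
    return c,st[i,4],ray(*c,z,ci)
if __name__=='__main__':
    Z=np.load('w1.npz');im,d=Z['im'],Z['d'];ci={k:Z[k] for k in('fx','fy','cx','cy','R','t')};P=cloud(d,ci)
    g=im.min(2)
    H=[blob(g,93,267,9,110,ci,.010),blob(g,117,336,9,110,ci,.010)]
    S=[blob(g,328,165,11,110,ci,.062),blob(g,328,259,11,110,ci,.062)]
    for n,A in(('hole',H),('pin',S)):
        a,b=A[0][2],A[1][2];print(n,A[0][:2],A[1][:2],'mid',(a+b)/2,'dist',np.linalg.norm(a-b),'yaw',np.arctan2(*(a-b)[[1,0]]))
    for u,v in((328,165),(328,259)): k=P[v-10:v+11,u-10:u+11].reshape(-1,3);k=k[k[:,2]>.058];print('pin depth',len(k),k.mean(0),k[:,2].max())
    for nm,m in(('plate',(P[...,2]>.006)&(P[...,2]<.014)&(g>110)),('seat',(abs(P[...,2]-.054)<.004)&(g>100))):
        m=m.copy();
        if nm=='plate':m[:,160:]=0;m[:240]=0
        m=m.astype(np.uint8)
        c=max(cv2.findContours(m,0,2)[0],key=cv2.contourArea)
        z=.01 if nm=='plate' else .054
        print(nm,cv2.minAreaRect(np.array([ray(*q,z,ci)[:2] for q in c[:,0]],np.float32)))
    hsv=cv2.cvtColor(im,cv2.COLOR_RGB2HSV)
    k=P[100:140,105:155].reshape(-1,3);k=k[(k[:,2]>.012)];print('w2 pts',len(k),k.min(0),k.max(0),k.mean(0)); k=k[k[:,2]>.027];print('knob',len(k),k.mean(0),k.min(0),k.max(0))
E
python3 m2.py
```

```text
hole (array([ 91.75, 266.75]), np.int32(76)) (array([116.2173913, 335.1884058]), np.int32(69)) mid [0.49293566 0.01298292 0.01      ] dist 0.08964813113448712 yaw 0.056964781187325314
pin (array([327.99494949, 164.45454545]), np.int32(198)) (array([327.42138365, 258.11949686]), np.int32(159)) mid [ 0.595028   -0.25215878  0.062     ] dist 0.08773212502430867 yaw -0.06669949616015117
pin depth 70 [ 0.63840578 -0.25504249  0.06319242] 0.06672802554046083
pin depth 62 [ 0.55942674 -0.24934569  0.08794683] 0.3729268162561918
plate ((0.49312564730644226, 0.012354038655757904), (0.1295749843120575, 0.05967248976230621), 2.93568754196167)
seat ((0.5931062698364258, -0.2517645061016083), (0.03888653218746185, 0.12189830094575882), 86.08218383789062)
w2 pts 602 [ 0.67409004 -0.252265    0.01200059] [ 0.70020491 -0.05531866  0.37292682] [ 0.68889203 -0.07066613  0.02688958]
knob 130 [ 0.68869034 -0.07283675  0.04434157] [ 0.67409004 -0.252265    0.02719087] [ 0.69442204 -0.06065121  0.37292682]
```

>>> play_rows:
  motion:
    - [-1.2,-2.5,0.3,0,0,-0.02,1]
    - [-3.2,-6.9,0.8,0,0,-0.05,1]
    - [-5.2,-11.2,1.4,0,0,-0.08,1]
    - [-7.2,-15.6,2.0,0,0,-0.1,1]
    - [-9.2,-20,2.6,0,0,-0.123,1]

```text
clock: 1.65
position: [0.5121, -0.0413, 0.205]
tool_rot: [-3.142, 0.0, 0.057]
force: [1.4, 1.0, -0.1]
grip_width: 0.0857
finger_force: 0.0
```

>>> play_rows:
  motion:
    - [-1.6,-3.4,0.5,0,0,0,1]
    - [-2.2,-4.8,1.0,0,0,0,1]
    - [-2.4,-5.1,1.5,0,0,0,1]
    - [-2.4,-5.1,1.5,0,0,0,1]
    - [-2.4,-5.1,1.5,0,0,0,1]

```text
clock: 2.15
position: [0.4867, 0.0057, 0.1903]
tool_rot: [3.141, 0.0, 0.056]
force: [0.5, -0.7, -0.0]
grip_width: 0.0853
finger_force: 0.0
```

```bash
python3 - <<'E'
from h import *
go([.493,.0133,.18],.056)
im,d,ci=grab('wrist','w2.png');np.savez('w2.npz',im=im,d=d,**ci);P=cloud(d,ci)
g=im.min(2)
m=((P[...,2]>.006)&(P[...,2]<.014)&(g>110)).astype(np.uint8)
c=max(cv2.findContours(m,0,2)[0],key=cv2.contourArea)
print(cv2.boundingRect(c),cv2.minAreaRect(np.array([ray(*q,.01,ci)[:2] for q in c[:,0]],np.float32)))
cs,h=cv2.findContours(m,cv2.RETR_CCOMP,2)
for q in cs:
    (x,y),r=cv2.minEnclosingCircle(q)
    if 4<r<20: print('hole',x,y,r,ray(x,y,.01,ci))
E
```

```text
t 2.15 pos [0.4867 0.0057 0.1903] rot [3.1413e+00 1.0000e-04 5.5500e-02] w 0.0853 F [ 0.5 -0.7 -0. ] 0.0
shift [ 0.67 -0.72  1.03] turn [ 0.0003  0.0001 -0.0005]
(281, 134, 68, 136) ((0.49339890480041504, 0.012526022270321846), (0.1289912760257721, 0.05985070392489433), 2.8809361457824707)
hole 314.5 251.5 6.96429443359375 [0.44768663 0.01065034 0.01      ]
hole 314.0630187988281 157.4832000732422 7.76245641708374 [0.53764661 0.01544393 0.01      ]
```

>>> play_rows:
  motion:
    - [0.65,-0.67,2,0,0,0.003,1]
    - [0.65,-0.67,6,0,0,0.003,1]
    - [0.65,-0.67,10,0,0,0.003,1]
    - [0.65,-0.67,13.5,0,0,0.003,1]
    - [0.65,-0.67,16,0,0,0.003,1]

```text
clock: 2.7
position: [0.4922, 0.0128, 0.0282]
tool_rot: [3.141, 0.001, 0.052]
force: [0.9, -0.3, -0.0]
grip_width: 0.086
finger_force: 0.0
```

```bash
python3 -c "
from h import *
go([.493,.0128,-.003],.053)"
```

```text
t 2.7 pos [0.4922 0.0128 0.0282] rot [3.1413e+00 1.3000e-03 5.2400e-02] w 0.086 F [ 0.9 -0.3 -0. ] 0.0
shift [0.08 0.   3.12] turn [ 0.0003  0.0013 -0.0006]
```

>>> play_rows:
  motion:
    - [0.05,0,1.8,0,0,0,1]
    - [0.05,0,3.0,0,0,0,1]
    - [0.05,0,3.1,0,0,0,1]
    - [0.05,0,3.1,0,0,0,0.2]
    - [0.05,0,3.1,0,0,0,0.2]
  squeeze: 40

```text
clock: 3.2
position: [0.4936, 0.0137, 0.0002]
tool_rot: [3.142, -0.001, 0.053]
force: [-2.5, 3.0, 32.9]
grip_width: 0.0592
finger_force: 23.3
```

>>> play_rows:
  motion:
    - [0,0,0,0,0,0,0.2]
    - [0,0,0,0,0,0,0.2]
    - [0,0,0,0,0,0,0.2]
    - [0,0,0,0,0,0,0.2]
    - [0,0,-1,0,0,0,0.2]

```text
clock: 3.7
position: [0.4928, 0.0138, 0.0097]
tool_rot: [3.142, 0.0, 0.054]
force: [0.4, 0.4, -2.4]
grip_width: 0.0583
finger_force: 44.5
```

>>> play_rows:
  motion:
    - [0,0,-2.5,0,0,0,0.2]
    - [0,0,-6.5,0,0,0,0.2]
    - [0.8,2.2,-9.5,0,0,0.03,0.2]
    - [1.9,6.2,-11,0,0,0.06,0.2]
    - [3.2,10.2,-11,0,0,0.09,0.2]

```text
clock: 4.2
position: [0.5319, -0.0873, 0.1232]
tool_rot: [-3.142, -0.005, -0.036]
force: [1.2, 0.4, -3.5]
grip_width: 0.058
finger_force: 44.5
```

```bash
python3 -c "
from h import *
go([.5935,-.251,.12],-.066)"
```

```text
t 4.2 pos [ 0.5319 -0.0873  0.1232] rot [-3.1416 -0.005  -0.0362] w 0.058 F [ 1.2  0.4 -3.5] 44.5
shift [ 6.74 16.13  0.35] turn [-0.0001 -0.005   0.0298]
```

>>> play_rows:
  motion:
    - [2.6,2.6,0.1,0,0,0.03,0.2]
    - [5.0,4.8,0.1,0,0,0.03,0.2]
    - [6.2,5.9,0.1,0,0,0.03,0.2]
    - [6.4,6.05,0.1,0,0,0.03,0.2]
    - [6.4,6.05,0.1,0,0,0.03,0.2]

```text
clock: 4.7
position: [0.592, -0.149, 0.1189]
tool_rot: [-3.141, -0.0, -0.067]
force: [0.0, 1.3, -2.1]
grip_width: 0.0585
finger_force: 44.6
```

>>> play_rows:
  motion:
    - [0,0,0,0,0,0,0.2]
    - [0,0,0,0,0,0,0.2]
    - [0,0,0,0,0,0,0.2]
    - [0,0,0,0,0,0,0.2]
    - [0,0,0,0,0,0,0.2]

```text
clock: 5.2
position: [0.5921, -0.1489, 0.1183]
tool_rot: [-3.142, 0.0, -0.066]
force: [0.5, -0.3, -2.3]
grip_width: 0.058
finger_force: 44.6
```

```bash
python3 - <<'E'
from h import *
go([.5935,-.251,.12],-.066)
im,d,ci=grab('wrist','w3.png');np.savez('w3.npz',im=im,d=d,**ci)
im,d,ci=grab('top','t3.png');np.savez('t3.npz',im=im,d=d,**ci)
E
```

```text
t 5.2 pos [ 0.5921 -0.1489  0.1183] rot [-3.1416e+00  1.0000e-04 -6.6100e-02] w 0.058 F [ 0.5 -0.3 -2.3] 44.6
shift [ 0.82 10.18 -0.17] turn [-0.      0.0001 -0.0001]
```

View pics/w3.png

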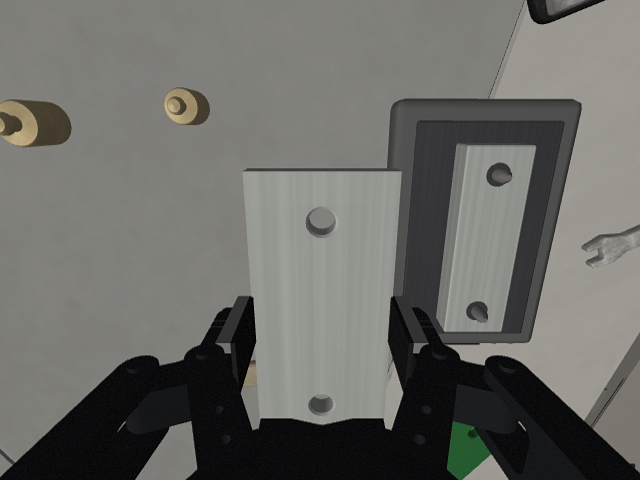

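The held plate has its holes at (320,222) and (320,404). The pins stand at about (500,175) and (478,312).

```bash
python3 - <<'E'
from h import *
Z=np.load('w3.npz');im,d=Z['im'],Z['d'];ci={k:Z[k] for k in('fx','fy','cx','cy','R','t')};P=cloud(d,ci)
g=cv2.cvtColor(im,cv2.COLOR_RGB2GRAY)
q=P[180:380,270:380].reshape(-1,3);q=q[(q[:,2]>.1)&(q[:,2]<.16)];zt=np.median(q[:,2])
A=np.c_[q[:,:2],np.ones(len(q))];k=np.linalg.lstsq(A,q[:,2],rcond=None)[0];print('plate top',zt,'slope',k[:2])
def plane(u,v):
    return ray(u,v,zt,ci)
hs=[]
on=(abs(P[...,2]-(P[...,0]*k[0]+P[...,1]*k[1]+k[2]))<.0025)
for u,v in((320,222),(320,404)):
    s=(~on[v-19:v+20,u-19:u+20]).astype(np.uint8)
    n,l,st,ce=cv2.connectedComponentsWithStats(s);i=l[19,19] or 1+np.argmax(st[1:,4]);print('depth hole',ce[i]+[u-19,v-19],st[i])
    c=ce[i]+[u-19,v-19];hs.append(plane(*c))
    e=cv2.HoughCircles(g[v-24:v+25,u-24:u+25],cv2.HOUGH_GRADIENT,1,50,param1=80,param2=8,minRadius=8,maxRadius=20);print('hough',None if e is None else e[0,0]+[u-24,v-24,0])
ps=[]
for u,v in((500,175),(478,312)):
    B=P[v-16:v+17,u-16:u+17].reshape(-1,3);B=B[(B[:,2]>.058)&(B[:,2]<.07)]
    print('pin',len(B),B.mean(0),(B.max(0)+B.min(0))/2,np.ptp(B,axis=0),B[:,2].max()); T=B[B[:,2]>.0635];print('  top',len(T),T.mean(0));
print('holes',hs,'mid',(hs[0]+hs[1])/2,np.linalg.norm(hs[0]-hs[1]),np.arctan2(*(hs[0]-hs[1])[[1,0]]))
m=((abs(P[...,2]-.054)<.003)&(g>80)).astype(np.uint8)
c=max(cv2.findContours(m,0,2)[0],key=cv2.contourArea);print(cv2.boundingRect(c),cv2.minAreaRect(np.array([ray(*x,.054,ci)[:2] for x in c[:,0]],np.float32)))
m=on.astype(np.uint8)
Z=np.load('t3.npz');im,d=Z['im'],Z['d'];ci={k:Z[k] for k in('fx','fy','cx','cy','R','t')}
big=np.hstack([cv2.resize(cv2.imread('pics/w3.png')[150:340,430:540],None,fx=3,fy=3,interpolation=2),cv2.resize(cv2.imread('pics/t3.png')[130:260,370:470],None,fx=4.3,fy=570/130,interpolation=2)])
cv2.imwrite('pics/c3.png',big)
E
```

```text
plate top 0.12683277699446321 slope [-0.0022968   0.00160978]
depth hole [321.64299065 220.43738318] [  7   5  28  26 535]
hough [320.5        221.5         15.19999981]
depth hole [321.525      401.80357143] [ 10   9  22  17 280]
hough [320.5        404.5         11.39999962]
pin 197 [ 0.63828907 -0.25375421  0.06258991] [ 0.63779325 -0.25451112  0.06266028] [0.00803966 0.00775932 0.00929193] 0.06730624956562699
  top 74 [ 0.63800223 -0.25442557  0.06494494]
pin 147 [ 0.54941036 -0.24803029  0.06243023] [ 0.54852992 -0.24851776  0.06225739] [0.00749343 0.00790667 0.00839205] 0.06645341382998902
  top 48 [ 0.54873    -0.24859933  0.06484467]
holes [array([ 0.63667126, -0.15185546,  0.12683278]), array([ 0.5478803 , -0.14591   ,  0.12683278])] mid [ 0.59227578 -0.14888273  0.12683278] 0.08898979243951098 -0.06686030100113546
(443, 145, 93, 187) ((0.5934016704559326, -0.25087419152259827), (0.040297266095876694, 0.122189000248909), 86.06568145751953)
```

View pics/c3.png

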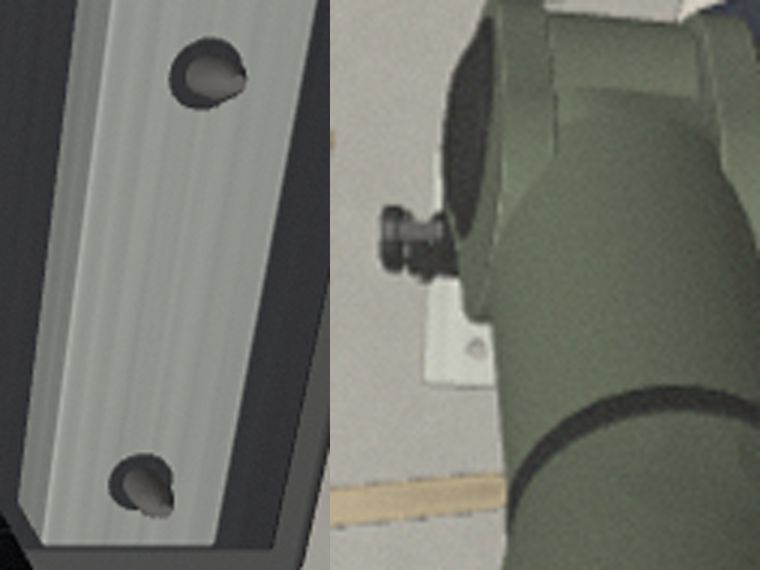

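The crop shows both pins clearly, with dark rings at their base. Next I move over the pins, staying about 4 mm above their tops.

>>> play_rows:
  motion:
    - [0.1,1.5,0,0,0,0,0.2]
    - [0.4,5,0.5,0,0,0,0.2]
    - [0.7,8.5,1.5,0,0,0,0.2]
    - [0.78,10,3,0,0,0,0.2]
    - [0.78,10.2,4,0,0,0,0.2]

```text
clock: 5.8
position: [0.592, -0.2546, 0.077]
tool_rot: [3.141, 0.001, -0.07]
force: [0.1, 0.6, -2.2]
grip_width: 0.0585
finger_force: 44.5
```

>>> play_rows:
  motion:
    - [0,0,0.4,0,0,0,0.2]
    - [0,0,0.5,0,0,0,0.2]
    - [0,0,0.5,0,0,0,0.2]
    - [0,0,0.5,0,0,0,0.2]
    - [0,0,0.5,0,0,0,0.2]

```text
clock: 6.3
position: [0.5935, -0.251, 0.0738]
tool_rot: [3.141, -0.001, -0.066]
force: [0.4, -0.5, -1.8]
grip_width: 0.0581
finger_force: 44.5
```

```bash
python3 - <<'E'
from h import *
go([.5932,-.2512,.055],-.067)
im,d,ci=grab('wrist','w4.png');np.savez('w4.npz',im=im,d=d,**ci)
cv2.imwrite('pics/c4.png',cv2.resize(im[140:420,230:410,::-1],None,fx=2.1,fy=2.1,interpolation=2))
P=cloud(d,ci);q=P[180:380,270:380].reshape(-1,3);q=q[(q[:,2]>.06)&(q[:,2]<.12)];print(np.median(q[:,2]))
E
```

```text
t 6.3 pos [ 0.5935 -0.251   0.0738] rot [ 3.1415e+00 -7.0000e-04 -6.5600e-02] w 0.0581 F [ 0.4 -0.5 -1.8] 44.5
shift [-0.03  0.03  1.88] turn [ 0.0001 -0.0007  0.0014]
0.08231842821640217
```

View pics/c4.png

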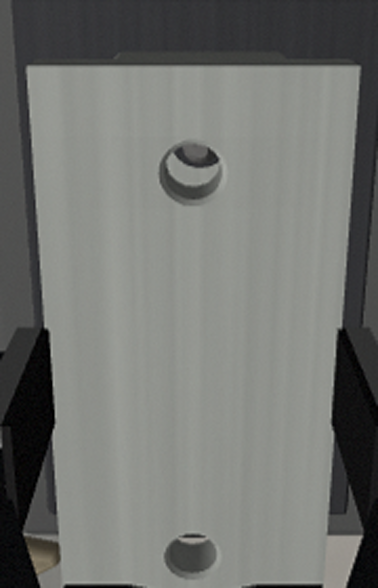

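The pin tops show through the holes, at crop (195,150) for the front one, so the plate is centred sideways. I lower it slowly.

>>> play_rows:
  motion:
    - [-0.02,0.03,0.3,0,0,0,0.2]
    - [-0.02,0.03,0.6,0,0,0,0.2]
    - [-0.02,0.03,0.9,0,0,0,0.2]
    - [-0.02,0.03,1.2,0,0,0,0.2]
    - [-0.02,0.03,1.2,0,0,0,0.2]

```text
clock: 6.85
position: [0.5927, -0.2515, 0.0607]
tool_rot: [-3.141, 0.001, -0.066]
force: [-0.2, -0.6, -3.1]
grip_width: 0.0579
finger_force: 44.5
```

>>> play_rows:
  motion:
    - [0,0,0.2,0,0,0,0.2]
    - [0,0,0.4,0,0,0,0.2]
    - [0,0,0.6,0,0,0,0.2]
    - [0,0,0.7,0,0,0,0.2]
    - [0,0,0.7,0,0,0,0.2]

```text
clock: 7.35
position: [0.593, -0.2516, 0.0547]
tool_rot: [-3.142, 0.0, -0.066]
force: [-2.9, 1.4, 4.9]
grip_width: 0.0581
finger_force: 45.4
```

>>> play_rows:
  motion:
    - [0,0,0,0,0,0,1]
    - [0,0,0,0,0,0,1]
    - [0,0,0,0,0,0,1]
    - [0,0,-1.5,0,0,0,1]
    - [0,0,-5,0,0,0,1]

```text
clock: 7.85
position: [0.5916, -0.2511, 0.1033]
tool_rot: [-3.14, 0.004, -0.066]
force: [-0.5, -0.5, 1.0]
grip_width: 0.0855
finger_force: 0.0
```

>>> play_rows:
  motion:
    - [0,0,-4,0,0,0,1]
    - [0,0,-6,0,0,0,1]
    - [0,0,-7,0,0,0,1]
    - [0,0,-7,0,0,0,1]
    - [0,0,-7,0,0,0,1]

```text
clock: 8.35
position: [0.5925, -0.2514, 0.1735]
tool_rot: [-3.141, 0.001, -0.066]
force: [-0.4, 0.5, -2.0]
grip_width: 0.0853
finger_force: 0.0
```

```bash
python3 - <<'E'
from h import *
go([.494,.2795,.2],.04)
im,d,ci=grab('wrist','w5.png');P=cloud(d,ci);g=im.min(2)
m=((abs(P[...,2]-.064)<.004)&(g>100)).astype(np.uint8)
c=max(cv2.findContours(m,0,2)[0],key=cv2.contourArea);x,y,w,h=cv2.boundingRect(c)
M=cv2.erode(m,np.ones((5,5)))>0;q=P[M];A=np.c_[q[:,:2]-q[:,:2].mean(0),np.ones(len(q))];print('plane',np.linalg.lstsq(A,q[:,2],rcond=None)[0])
print((x,y,w,h),cv2.minAreaRect(np.array([ray(*k,.064,ci)[:2] for k in c[:,0]],np.float32)))
E
```

```text
t 8.35 pos [ 0.5925 -0.2514  0.1735] rot [-3.1413e+00  1.1000e-03 -6.6200e-02] w 0.0853 F [-0.4  0.5 -2. ] 0.0
shift [-13.35 -52.33  -2.62] turn [-0.0004  0.0011 -0.1062]
plane [0.00055291 0.00074156 0.06322761]
(279, 148, 86, 165) ((0.5922514796257019, -0.2513342499732971), (0.05963168293237686, 0.1292186826467514), 86.14128875732422)
```

The plate lies flat with its top at 63 mm and is centred within 1 mm. Now I go to the tongs.

>>> play_rows:
  motion:
    - [-0.8,-3,-0.5,0,0,-0.02,1]
    - [-2,-7.5,-1.2,0,0,-0.04,1]
    - [-3.2,-12.3,-2,0,0,-0.06,1]
    - [-4.4,-17.1,-2.6,0,0,-0.08,1]
    - [-5.6,-21.9,-2.6,0,0,-0.106,1]

```text
clock: 8.9
position: [0.5508, -0.0276, 0.1999]
tool_rot: [-3.142, 0.001, 0.04]
force: [1.4, 0.1, 0.1]
grip_width: 0.085
finger_force: 0.0
```

```bash
python3 -c "
from h import *
go([.494,.2795,.2],.04)"
```

```text
t 8.9 pos [ 0.5508 -0.0276  0.1999] rot [-3.1415e+00  7.0000e-04  4.0400e-02] w 0.085 F [1.4 0.1 0.1] 0.0
shift [ -4.43 -30.92  -0.  ] turn [-0.0001  0.0007  0.0004]
```

>>> play_rows:
  motion:
    - [-0.7,-4.8,0,0,0,0,1]
    - [-1.4,-9.6,0,0,0,0,1]
    - [-2.1,-14.4,0,0,0,0,1]
    - [-2.8,-19.2,0,0,0,0,1]
    - [-3.4,-23.5,0,0,0,0,1]

```text
clock: 9.4
position: [0.507, 0.2062, 0.1993]
tool_rot: [3.141, 0.002, 0.041]
force: [0.8, -0.5, 0.8]
grip_width: 0.0856
finger_force: 0.0
```

>>> play_rows:
  motion:
    - [-0.5,-3.5,0,0,0,0,1]
    - [-0.9,-6.2,0,0,0,0,1]
    - [-1,-7.4,0,0,0,0,1]
    - [-1,-7.4,0,0,0,0,1]
    - [-1,-7.4,0,0,0,0,1]

```text
clock: 9.9
position: [0.4955, 0.2763, 0.1997]
tool_rot: [3.14, 0.001, 0.039]
force: [-1.0, -0.0, 0.3]
grip_width: 0.0852
finger_force: 0.0
```

>>> play_rows:
  motion:
    - [0,0,0,0,0,0,1]
    - [0,0,0,0,0,0,1]
    - [0,0,0,0,0,0,1]
    - [0,0,0,0,0,0,1]
    - [0,0,0,0,0,0,1]

```text
clock: 10.4
position: [0.4954, 0.2774, 0.2004]
tool_rot: [-3.142, -0.0, 0.039]
force: [-0.2, 0.4, 0.5]
grip_width: 0.0854
finger_force: 0.0
```

```bash
python3 - <<'E'
from h import *
go([.494,.2795,.2],.04)
im,d,ci=grab('wrist','w6.png');np.savez('w6.npz',im=im,d=d,**ci)
E
```

```text
t 10.4 pos [0.4954 0.2774 0.2004] rot [-3.1415e+00 -1.0000e-04  3.9500e-02] w 0.0854 F [-0.2  0.4  0.5] 0.0
shift [-0.13 -0.21  0.04] turn [-0.0001 -0.0001 -0.0005]
```

View pics/w6.png

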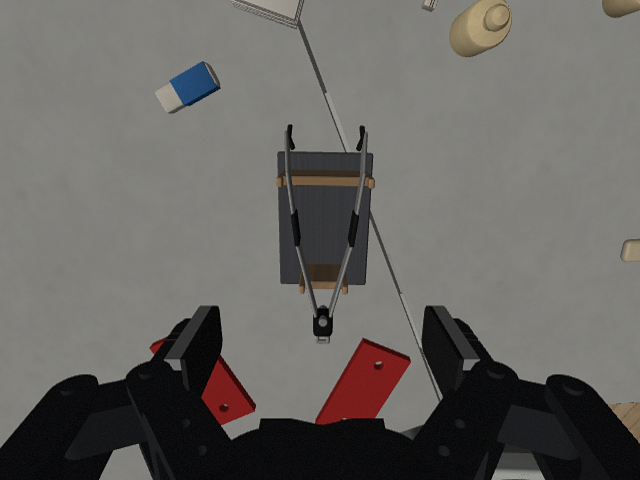

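The view shows the tongs: pads at (296,228) and (353,228), hinge at (322,321), and jaw tips at (291,137) and (362,137).

```bash
python3 - <<'E'
from h import *
Z=np.load('w6.npz');im,d=Z['im'],Z['d'];ci={k:Z[k] for k in('fx','fy','cx','cy','R','t')};P=cloud(d,ci)
mx=im.max(2)
def comp(name,box,cond):
    u0,v0,u1,v1=box;m=np.zeros(mx.shape,np.uint8);m[v0:v1,u0:u1]=cond[v0:v1,u0:u1]
    n,l,st,ce=cv2.connectedComponentsWithStats(m);i=1+np.argmax(st[1:,4]);p=P[l==i];
    print(name,st[i],np.round(ce[i],1),'mean',p.mean(0).round(4),'min',p.min(0).round(4),'max',p.max(0).round(4));return p,ce[i]
up=(P[...,2]>.052)&(P[...,2]<.085)
a,ca=comp('padL',(285,200,305,255),(mx<45)&up); b,cb=comp('padR',(343,200,365,255),(mx<45)&up)
h,ch=comp('hinge',(308,300,338,340),(mx<45)&(P[...,2]>.03)&(P[...,2]<.1))
w=cv2.cvtColor(im,cv2.COLOR_RGB2HSV)[...,1]>80
f,_=comp('front',(270,165,380,195),w&(P[...,2]>.03)); r,_=comp('rear',(290,258,360,300),w&(P[...,2]>.03))
for n,k in(('pads',(a,b)),):
    t=[q[q[:,2]>q[:,2].max()-.004] for q in k]; c=[(q.min(0)+q.max(0))/2 for q in t];print('top centres',c,'mid',(c[0]+c[1])/2)
for q in(f,r):
    q=q[q[:,2]>.046];print('bridge',cv2.minAreaRect(q[:,:2].astype(np.float32)),q[:,2].max())
m=((P[...,2]>.004)&(P[...,2]<.013)&(mx<100)).astype(np.uint8);m=cv2.morphologyEx(m,3,np.ones((15,15)));c=max(cv2.findContours(m,0,2)[0],key=cv2.contourArea)
print('base',cv2.boundingRect(c),cv2.minAreaRect(np.array([ray(*x,.008,ci)[:2] for x in c[:,0]],np.float32)))
for n,bx in(('jawL',(283,120,300,155)),('jawR',(354,120,372,155))): comp(n,bx,(mx<70)&(P[...,2]>.015))
# arms profile: points above .053 by x
S=P[110:330,270:380].reshape(-1,3);S=S[(S[:,2]>.055)&(S[:,2]<.075)]
for x in np.arange(.42,.58,.01):
    y=S[abs(S[:,0]-x)<.003];
    if len(y)>3: print(round(x,3),y[:,1].min().round(4),y[:,1].max().round(4),((y[:,1].min()+y[:,1].max())/2).round(4),y[:,2].max().round(4))
E
```

```text
padL [291 200   9  47 227] [295.3 227.1] mean [0.4941 0.2991 0.0655] min [0.4766 0.2958 0.0521] max [0.5154 0.3027 0.0706]
padR [348 211  11  36 228] [352.8 229.2] mean [0.4942 0.2518 0.0652] min [0.48   0.2482 0.0521] max [0.5073 0.2544 0.0697]
hinge [313 300  20  37 409] [322.1 322.3] mean [0.4047 0.2735 0.0641] min [0.3859 0.2643 0.0498] max [0.4259 0.2825 0.0683]
front [291 172  69  14 832] [325.1 178.8] mean [0.532  0.2761 0.0474] min [0.5266 0.2467 0.03  ] max [0.5767 0.3061 0.3423]
rear [309 272  30  17 418] [323.  280.1] mean [0.4388 0.2741 0.0471] min [0.431  0.2596 0.03  ] max [0.5767 0.2876 0.3423]
top centres [array([0.49275349, 0.2992123 , 0.06862017]), array([0.49345275, 0.25123182, 0.06794723])] mid [0.49310312 0.27522206 0.0682837 ]
bridge ((0.5401142239570618, 0.27181440591812134), (0.05112312361598015, 0.05506099760532379), 60.38874053955078) 0.34225023353409706
bridge ((0.5034950971603394, 0.27140286564826965), (0.023039139807224274, 0.1456686109304428), 88.04766082763672) 0.34225023353409706
base (277, 151, 96, 134) ((0.483717679977417, 0.2752453684806824), (0.13469184935092926, 0.08923884481191635), 1.330751895904541)
jawL [287 124   8  31 156] [289.4 139.6] mean [0.5619 0.3074 0.0345] min [0.5504 0.2804 0.0174] max [0.5767 0.31   0.3423]
jawR [356 126   9  25 115] [360.6 138.3] mean [0.565  0.2468 0.0286] min [0.5551 0.2444 0.0167] max [0.5752 0.2495 0.0341]
0.42 0.2636 0.2841 0.2739 0.0664
0.43 0.2532 0.2954 0.2743 0.0663
0.44 0.2526 0.2957 0.2741 0.0664
0.45 0.2565 0.2919 0.2742 0.0671
0.46 0.2545 0.2948 0.2746 0.0673
0.47 0.2525 0.2975 0.275 0.0666
0.48 0.2508 0.2999 0.2754 0.0692
0.49 0.2495 0.3009 0.2752 0.0696
0.5 0.2482 0.3026 0.2754 0.0695
0.51 0.2478 0.3039 0.2758 0.0671
0.52 0.2468 0.3056 0.2762 0.0672
0.53 0.2363 0.3159 0.2761 0.0669
0.54 0.2449 0.3086 0.2768 0.0663
0.55 0.2448 0.3089 0.2768 0.0567
```

>>> play_rows:
  motion:
    - [-0.1,0.2,2,0,0,0.0165,1]
    - [-0.1,0.2,6,0,0,0.0165,1]
    - [-0.1,0.2,10,0,0,0.0165,1]
    - [-0.1,0.2,13,0,0,0.0165,1]
    - [-0.1,0.2,15,0,0,0.0165,1]

```text
clock: 10.95
position: [0.4936, 0.2751, 0.0481]
tool_rot: [3.141, 0.002, 0.023]
force: [-0.1, -0.2, 0.5]
grip_width: 0.0852
finger_force: 0.0
```

>>> play_rows:
  motion:
    - [0,0,0.9,0,0,0,1]
    - [0,0,1.3,0,0,0,1]
    - [0,0,1.3,0,0,0,0.5]
    - [0,0,1.3,0,0,0,0.3]
    - [0,0,1.3,0,0,0,0.3]

```text
clock: 11.45
position: [0.495, 0.2758, 0.0383]
tool_rot: [-3.141, -0.001, 0.023]
force: [0.5, -0.4, 0.5]
grip_width: 0.0556
finger_force: 1.5
```

```bash
python3 -c "
from h import *
go([.4945,.2753,.037],.023)"
```

```text
t 11.45 pos [0.495  0.2758 0.0383] rot [-3.1408e+00 -1.4000e-03  2.3100e-02] w 0.0556 F [ 0.5 -0.4  0.5] 1.5
shift [-0.05  0.05  0.13] turn [-0.0008 -0.0014  0.0001]
```

>>> play_rows:
  motion:
    - [-0.05,0.05,0.1,0,0,0,0.2]
    - [-0.05,0.05,0.1,0,0,0,0.12]
    - [-0.05,0.05,0.1,0,0,0,0.08]
    - [-0.05,0.05,0.1,0,0,0,0.08]
    - [-0.05,0.05,0.1,0,0,0,0.08]

```text
clock: 11.95
position: [0.4951, 0.276, 0.0381]
tool_rot: [-3.14, -0.003, 0.023]
force: [-0.8, 0.6, 17.4]
grip_width: 0.0464
finger_force: 14.1
```

>>> play_rows:
  motion:
    - [0,0,-0.5,0,0,0,0.08]
    - [0,0,-1.2,0,0,0,0.08]
    - [0,0,-2.5,0,0,0,0.08]
    - [0,0,-4,0,0,0,0.08]
    - [0,0,-5.5,0,0,0,0.08]

```text
clock: 12.45
position: [0.494, 0.2751, 0.0929]
tool_rot: [-3.141, -0.0, 0.023]
force: [0.3, 0.2, -0.4]
grip_width: 0.0463
finger_force: 8.0
```

>>> play_rows:
  motion:
    - [0,0,-1,0,0,0,0.08]
    - [0,0,-2,0,0,0,0.08]
    - [0,0,-2.5,0,0,0,0.08]
    - [0,0,-2.5,0,0,0,0.08]
    - [0,0,-2.5,0,0,0,0.08]

```text
clock: 12.95
position: [0.4938, 0.2749, 0.116]
tool_rot: [3.141, 0.0, 0.023]
force: [-0.2, 0.2, -0.7]
grip_width: 0.0459
finger_force: 8.0
```

```bash
python3 - <<'E'
from h import *
go([.5,.2,.12],.023)
im,d,ci=grab('wrist','w7.png');np.savez('w7.npz',im=im,d=d,**ci)
E
```

```text
t 12.95 pos [0.4938 0.2749 0.116 ] rot [3.1414e+00 4.0000e-04 2.3200e-02] w 0.0459 F [-0.2  0.2 -0.7] 8.0
shift [ 0.45  7.51 -0.4 ] turn [0.0002 0.0004 0.0002]
```

View pics/w7.png

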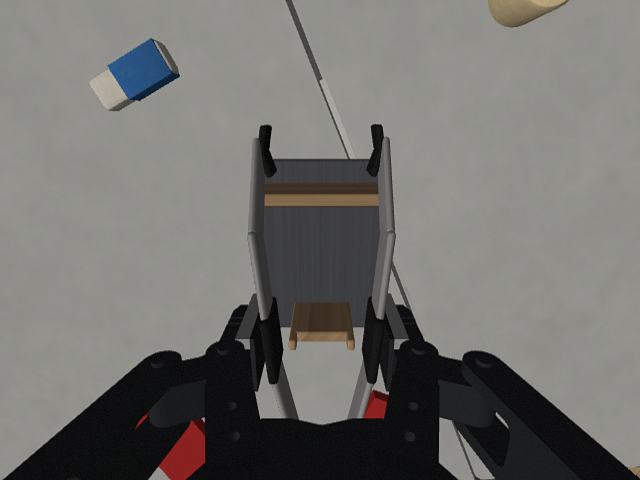

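The tongs hang in the fingers with the jaws open, at (266,150) and (376,150). I measure their tilt and the jaw offset.

```bash
cat > jaw.py <<'E'
from h import *
def jaws(f,pos,rot,verbose=True):
    Z=np.load(f);im,d=Z['im'],Z['d'];ci={k:Z[k] for k in('fx','fy','cx','cy','R','t')};P=cloud(d,ci)
    R=Ro.from_euler('xyz',rot);L=R.inv().apply((P-np.array(pos)).reshape(-1,3)).reshape(P.shape)
    L[d<.05]=9
    # arm tubes: local x ahead, z down
    for nm,s in(('left',-1),('right',1)):
        m=(L[...,0]>.012)&(L[...,0]<.09)&(s*L[...,1]>.008)&(s*L[...,1]<.05)&(L[...,2]<.06)&(L[...,2]>-.06)
        q=L[m]
        for x in np.arange(.02,.09,.01):
            w=q[abs(q[:,0]-x)<.005]
            if len(w): print(nm,round(x,3),'n',len(w),'y',w[:,1].min().round(4),w[:,1].max().round(4),'top z',np.percentile(w[:,2],3).round(4),'low',np.percentile(w[:,2],97).round(4))
        print(nm,'front x',q[:,0].max().round(4))
    return P,L,im,ci
if __name__=='__main__':
    jaws('w7.npz',[.4938,.2749,.116],[3.1414,4e-4,.0232])
E
python3 jaw.py
```

```text
left 0.02 n 376 y -0.0245 -0.0204 top z -0.0276 low -0.0131
left 0.03 n 396 y -0.0252 -0.0213 top z -0.0277 low -0.0131
left 0.04 n 458 y -0.026 -0.022 top z -0.0279 low -0.0113
left 0.05 n 509 y -0.0268 -0.0229 top z -0.0251 low -0.001
left 0.06 n 570 y -0.0279 -0.0208 top z -0.014 low 0.0175
left 0.07 n 490 y -0.0282 -0.0222 top z -0.003 low 0.0198
left 0.08 n 168 y -0.0276 -0.0222 top z 0.0059 low 0.0208
left front x 0.0803
right 0.02 n 365 y 0.0204 0.0291 top z -0.0277 low -0.013
right 0.03 n 391 y 0.0211 0.0248 top z -0.0277 low -0.0133
right 0.04 n 440 y 0.0217 0.0256 top z -0.0281 low -0.0112
right 0.05 n 502 y 0.0225 0.0262 top z -0.0258 low -0.0028
right 0.06 n 559 y 0.0202 0.027 top z -0.0144 low 0.0171
right 0.07 n 488 y 0.0215 0.0275 top z -0.0035 low 0.0198
right 0.08 n 181 y 0.0215 0.0273 top z 0.0057 low 0.0203
right front x 0.0807
```

```bash
python3 - <<'E'
from h import *
for f,box in(('w3.npz',(155,80,215,130)),('top1.npz',(354,150,378,175))):
    Z=np.load(f);im,d=Z['im'],Z['d'];ci={k:Z[k] for k in('fx','fy','cx','cy','R','t')};P=cloud(d,ci)
    u0,v0,u1,v1=box;q=P[v0:v1,u0:u1].reshape(-1,3);q=q[(q[:,2]<.05)]
    for lo,hi in((.004,.02),(.019,.024),(.03,.04)):
        w=q[(q[:,2]>lo)&(q[:,2]<hi)];
        if len(w)>3: print(f,lo,len(w),(w.min(0)+w.max(0))/2,np.ptp(w,axis=0),w.mean(0))
go([.613,-.063,.12],.0232)
E
```

```text
w3.npz 0.004 256 [ 0.68860344 -0.07226738  0.01194815] [0.02135036 0.0102074  0.0158353 ] [ 0.68757207 -0.0750084   0.01236214]
w3.npz 0.019 515 [ 0.68912313 -0.06592198  0.02151598] [0.02233652 0.02302787 0.00496651] [ 0.68868849 -0.06829069  0.02287579]
w3.npz 0.03 277 [ 0.68909174 -0.06609127  0.03339227] [0.01038967 0.0109302  0.0067638 ] [ 0.68894784 -0.06689244  0.03391854]
top1.npz 0.004 48 [ 0.69181437 -0.06307907  0.01183071] [0.0659053  0.06218531 0.01557634] [ 0.6917604  -0.06291971  0.00764824]
top1.npz 0.019 22 [ 0.68864069 -0.06282355  0.0217664 ] [0.02156908 0.02150775 0.00429504] [ 0.6877712  -0.06156856  0.02214753]
top1.npz 0.03 13 [ 0.68756147 -0.06216277  0.03360282] [0.00904693 0.01029228 0.00630052] [ 0.6881707  -0.06248159  0.03457557]
t 13.0 pos [0.4937 0.2749 0.1158] rot [3.1412e+00 7.0000e-04 2.3200e-02] w 0.046 F [ 0.2 -0.3 -1.9] 8.0
shift [11.14 34.06 -0.41] turn [0.0004 0.0007 0.    ]
```

>>> play_rows:
  motion:
    - [0.4,1.2,0,0,0,0,0.08]
    - [1.3,3.9,-0.2,0,0,0,0.08]
    - [2.5,7.4,-0.4,0,0,0,0.08]
    - [3.7,10.9,-0.4,0,0,0,0.08]
    - [4.9,14.4,-0.4,0,0,0,0.08]

```text
clock: 13.5
position: [0.5466, 0.1298, 0.12]
tool_rot: [3.141, 0.0, 0.023]
force: [0.6, -0.5, -0.7]
grip_width: 0.046
finger_force: 8.0
```

>>> play_rows:
  motion:
    - [1.2,3.5,0,0,0,0,0.08]
    - [2.4,7,0,0,0,0,0.08]
    - [3.6,10.5,0,0,0,0,0.08]
    - [4.8,14,0,0,0,0,0.08]
    - [5.8,17,0,0,0,0,0.08]

```text
clock: 14.0
position: [0.6082, -0.0396, 0.1198]
tool_rot: [3.141, 0.001, 0.022]
force: [0.8, 0.0, -1.6]
grip_width: 0.0464
finger_force: 8.0
```

>>> play_rows:
  motion:
    - [0.6,1.9,0,0,0,0,0.08]
    - [0.9,2.9,0,0,0,0,0.08]
    - [1.0,3.1,0,0,0,0,0.08]
    - [1.0,3.1,0,0,0,0,0.08]
    - [1.0,3.1,0,0,0,0,0.08]

```text
clock: 14.5
position: [0.6187, -0.0658, 0.1203]
tool_rot: [-3.141, 0.0, 0.025]
force: [0.6, 0.4, -1.1]
grip_width: 0.0462
finger_force: 8.0
```

>>> play_rows:
  motion:
    - [0,0,0,0,0,0,0.08]
    - [0,0,0,0,0,0,0.08]
    - [0,0,0,0,0,0,0.08]
    - [0,0,0,0,0,0,0.08]
    - [0,0,0,0,0,0,0.08]

```text
clock: 15.0
position: [0.6189, -0.0671, 0.1203]
tool_rot: [-3.142, 0.0, 0.023]
force: [0.7, 0.9, -1.7]
grip_width: 0.0463
finger_force: 8.0
```

```bash
cat > wt.py <<'E'
from jaw import *
import sys
f=sys.argv[1]
s=observe();go([.6185,-.0676,.12],.0232)
im,d,ci=grab('wrist',f+'.png');np.savez(f+'.npz',im=im,d=d,**ci)
P,L,im,ci=jaws(f+'.npz',s['position'],s['tool_rot'])
hsv=cv2.cvtColor(im,cv2.COLOR_RGB2HSV)
m=(hsv[...,1]>70)&(abs(L[...,1])<.03)&(L[...,0]>.03)&(L[...,0]<.12)&(P[...,2]<.2)
q=L[m];z=P[m][:,2]
for lo,hi in((.018,.024),(.029,.04)):
    w=q[(z>lo)&(z<hi)]
    if len(w): print('weight',lo,len(w),(w.min(0)+w.max(0))/2,np.ptp(w,axis=0))
E
python3 wt.py w8 | grep -E "weight|pos|shift|front|0.06"
```

```text
t 15.0 pos [ 0.6189 -0.0671  0.1203] rot [-3.1416  0.      0.0233] w 0.0463 F [ 0.7  0.9 -1.7] 8.0
shift [-0.04  0.05  0.03] turn [-0.      0.      0.0001]
left 0.06 n 563 y -0.0275 -0.0207 top z -0.0138 low 0.0169
left front x 0.0803
right 0.06 n 552 y 0.0202 0.0269 top z -0.0144 low 0.017
right front x 0.0807
weight 0.018 423 [0.06980036 0.00052004 0.09755854] [0.02105537 0.02179789 0.0024791 ]
weight 0.029 226 [0.07011007 0.00020221 0.08637638] [0.00978961 0.01011122 0.00456495]
```

The weight sits within 1 mm of the jaw centre, so I descend.

>>> play_rows:
  motion:
    - [0,0.05,1,0,0,0,0.08]
    - [0,0.05,3,0,0,0,0.08]
    - [0,0.05,5,0,0,0,0.08]
    - [0,0.05,7,0,0,0,0.08]
    - [0,0.05,8.3,0,0,0,0.08]

```text
clock: 15.55
position: [0.6181, -0.0676, 0.0352]
tool_rot: [-3.141, 0.002, 0.023]
force: [-0.6, -0.4, -1.6]
grip_width: 0.0462
finger_force: 8.0
```

>>> play_rows:
  motion:
    - [0,0,0.6,0,0,0,0.08]
    - [0,0,1.0,0,0,0,0.08]
    - [0,0,1.0,0,0,0,0.08]
    - [0,0,1.0,0,0,0,0.08]
    - [0,0,1.0,0,0,0,0.08]

```text
clock: 16.05
position: [0.6194, -0.0676, 0.028]
tool_rot: [3.142, -0.001, 0.023]
force: [0.2, -0.1, -0.9]
grip_width: 0.0462
finger_force: 8.0
```

```bash
python3 wt.py w9 | grep -E "weight|pos|shift|front|0.06"
```

```text
t 16.05 pos [ 0.6194 -0.0676  0.028 ] rot [ 3.1415e+00 -1.0000e-03  2.3300e-02] w 0.0462 F [ 0.2 -0.1 -0.9] 8.0
shift [-0.08 -0.   -9.2 ] turn [ 0.0001 -0.001   0.0001]
left 0.06 n 1847 y -0.05 -0.008 top z -0.012 low 0.0302
left front x 0.0898
right 0.06 n 1847 y 0.008 0.05 top z -0.0125 low 0.0303
right front x 0.09
weight 0.018 1208 [0.06940439 0.00014914 0.00702367] [0.02179872 0.04901334 0.00591408]
weight 0.029 626 [ 6.97176297e-02  5.34666397e-05 -5.64165831e-03] [0.0104928  0.01045548 0.00635978]
```

>>> play_rows:
  motion:
    - [-0.05,0,0.1,0,0,0,0]
    - [-0.05,0,0.1,0,0,0,-0.1]
    - [-0.05,0,0.1,0,0,0,-0.2]
    - [-0.05,0,0.1,0,0,0,-0.3]
    - [-0.05,0,0.1,0,0,0,-0.5]
  squeeze: 60

```text
clock: 16.6
position: [0.6184, -0.0677, 0.0264]
tool_rot: [3.142, -0.0, 0.023]
force: [-2.5, -0.1, 2.5]
grip_width: 0.0307
finger_force: 59.2
```

>>> play_rows:
  motion:
    - [0,0,0,0,0,0,-0.6]
    - [0,0,0,0,0,0,-0.6]
    - [0,0,0,0,0,0,-0.6]
    - [0,0,0,0,0,0,-0.6]
    - [0,0,0,0,0,0,-0.6]

```text
clock: 17.1
position: [0.6184, -0.0677, 0.0263]
tool_rot: [3.142, 0.0, 0.023]
force: [-3.1, -1.1, 3.7]
grip_width: 0.0306
finger_force: 59.3
```

```bash
python3 wt.py w10 | grep -E "weight|pos|shift|front|0.06"
```

```text
t 17.1 pos [ 0.6184 -0.0677  0.0263] rot [3.1415e+00 1.0000e-04 2.3200e-02] w 0.0306 F [-3.1 -1.1  3.7] 59.3
shift [ 0.01 -0.01 -9.37] turn [0.0001 0.0001 0.    ]
left 0.06 n 1882 y -0.05 -0.008 top z -0.0104 low 0.0285
left front x 0.09
right 0.06 n 1876 y 0.008 0.0499 top z -0.0103 low 0.0286
right front x 0.09
weight 0.018 1205 [0.07056075 0.00039193 0.00530993] [0.02181628 0.02327733 0.00596829]
weight 0.029 645 [ 0.07061942 -0.00018722 -0.00727852] [0.01047082 0.01060198 0.00654527]
```

View pics/w10.png

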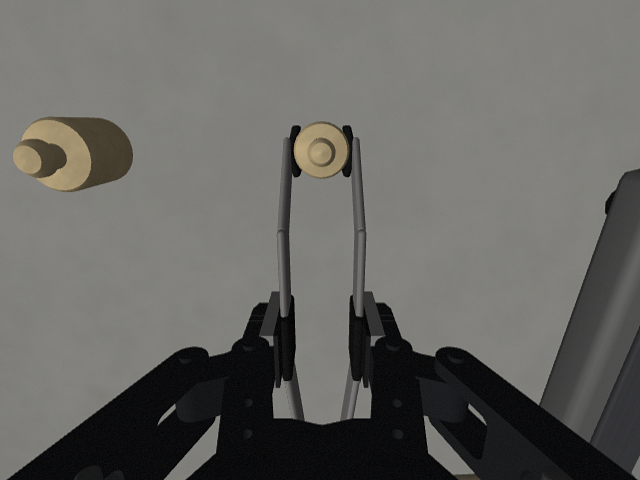

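The jaws are closed on the weight, which is centred at (321,150) and upright. Now I lift it.

>>> play_rows:
  motion:
    - [0,0,-0.4,0,0,0,-0.6]
    - [0,0,-1.4,0,0,0,-0.6]
    - [0,0,-3,0,0,0,-0.6]
    - [0,0,-5,0,0,0,-0.6]
    - [0,0,-7.5,0,0,0,-0.6]

```text
clock: 17.65
position: [0.6183, -0.0675, 0.1028]
tool_rot: [-3.141, 0.0, 0.023]
force: [0.1, -0.0, -2.3]
grip_width: 0.031
finger_force: 59.5
```

>>> play_rows:
  motion:
    - [0,0,-2.5,0,0,0,-0.6]
    - [0,0,-4.5,0,0,0,-0.6]
    - [0,0,-5.5,0,0,0,-0.6]
    - [0,0,-5.5,0,0,0,-0.6]
    - [0,0,-5.5,0,0,0,-0.6]

```text
clock: 18.15
position: [0.6181, -0.0676, 0.1559]
tool_rot: [-3.142, 0.001, 0.023]
force: [-0.7, -0.1, -2.4]
grip_width: 0.0308
finger_force: 59.5
```

```bash
cat > wt2.py <<'E'
from jaw import *
import sys
f=sys.argv[1];tx,ty=.5928,-.2513
s=observe();go([tx-.0705,ty-.0016,.157],.0232)
im,d,ci=grab('wrist',f+'.png');np.savez(f+'.npz',im=im,d=d,**ci);P=cloud(d,ci)
R=Ro.from_euler('xyz',s['tool_rot']);L=R.inv().apply((P-s['position']).reshape(-1,3)).reshape(P.shape)
hsv=cv2.cvtColor(im,cv2.COLOR_RGB2HSV)
m=(hsv[...,1]>70)&(abs(L[...,1])<.016)&(L[...,0]>.05)&(L[...,0]<.09)&(L[...,2]<.06)
k=L[m][:,2].min()
for lo,hi in((0,.004),(.013,.018)):
    a=m&(L[...,2]-k>=lo)&(L[...,2]-k<hi);w=P[a];print('weight',lo,len(w),(w.min(0)+w.max(0))/2,np.ptp(w,axis=0))
g=im.min(2);M=cv2.erode(((abs(P[...,2]-.0635)<.004)&(g>100)).astype(np.uint8),np.ones((5,5)))>0
q=P[M]
if len(q)>500: print('plate',len(q),cv2.minAreaRect(q[:,:2].astype(np.float32)),np.median(q[:,2]),np.linalg.lstsq(np.c_[q[:,:2]-q[:,:2].mean(0),np.ones(len(q))],q[:,2],rcond=None)[0])
E
python3 wt2.py w11
```

```text
t 18.15 pos [ 0.6181 -0.0676  0.1559] rot [-3.1416e+00  5.0000e-04  2.3300e-02] w 0.0308 F [-0.7 -0.1 -2.4] 59.5
shift [-10.01  18.3   -0.1 ] turn [-0.      0.0005  0.0001]
weight 0 78 [ 0.69951347 -0.0659379   0.29777944] [0. 0. 0.]Traceback (most recent call last):
  File "wt2.py", line 11, in <module>
    a=m&(L[...,2]-k>=lo)&(L[...,2]-k<hi);w=P[a];print('weight',lo,len(w),(w.min(0)+w.max(0))/2,np.ptp(w,axis=0))
                                                                          ~~~~~^^^
    return umr_minimum(a, axis, None, out, keepdims, initial, where)
ValueError: zero-size array to reduction operation minimum which has no identity
```

Lifted. Now I carry it over the plate.

>>> play_rows:
  motion:
    - [-0.6,1.1,0,0,0,0,-0.6]
    - [-2,3.7,0,0,0,0,-0.6]
    - [-3.7,6.7,0,0,0,0,-0.6]
    - [-5.4,9.7,0,0,0,0,-0.6]
    - [-7,12.8,0,0,0,0,-0.6]

```text
clock: 18.7
position: [0.5497, -0.199, 0.1556]
tool_rot: [-3.141, 0.001, 0.023]
force: [1.4, -1.1, -1.9]
grip_width: 0.0306
finger_force: 59.6
```

>>> play_rows:
  motion:
    - [-1.4,2.6,0,0,0,0,-0.6]
    - [-2.4,4.5,0,0,0,0,-0.6]
    - [-2.9,5.3,0,0,0,0,-0.6]
    - [-3,5.5,0,0,0,0,-0.6]
    - [-3,5.5,0,0,0,0,-0.6]

```text
clock: 19.2
position: [0.5228, -0.2524, 0.156]
tool_rot: [-3.141, 0.0, 0.024]
force: [-0.3, 0.2, -2.1]
grip_width: 0.0308
finger_force: 59.6
```

>>> play_rows:
  motion:
    - [0,0,0,0,0,0,-0.6]
    - [0,0,0,0,0,0,-0.6]
    - [0,0,0,0,0,0,-0.6]
    - [0,0,0,0,0,0,-0.6]
    - [0,0,0,0,0,0,-0.6]

```text
clock: 19.7
position: [0.5228, -0.2527, 0.1563]
tool_rot: [-3.142, -0.0, 0.024]
force: [0.8, -0.1, -1.9]
grip_width: 0.0307
finger_force: 59.6
```

```bash
sed -i 's/(L\[...,2\]<.06)/(L[...,2]<.06)\&(d>.05)/' wt2.py; python3 wt2.py w12
```

```text
t 19.7 pos [ 0.5228 -0.2527  0.1563] rot [-3.1416 -0.      0.0235] w 0.0307 F [ 0.8 -0.1 -1.9] 59.6
shift [-0.05  0.02 -0.07] turn [-0.     -0.      0.0003]
weight 0 501 [ 0.59332656 -0.25073291  0.1646665 ] [0.00992372 0.00947846 0.00399486]
weight 0.013 1241 [ 0.59333596 -0.25090941  0.15210027] [0.02184351 0.02209009 0.00312707]
plate 10604 ((0.5922239422798157, -0.2512817978858948), (0.057586539536714554, 0.12777204811573029), 86.17572784423828) 0.06325336534792075 [0.00033812 0.00180026 0.06325587]
```

View pics/w12.png

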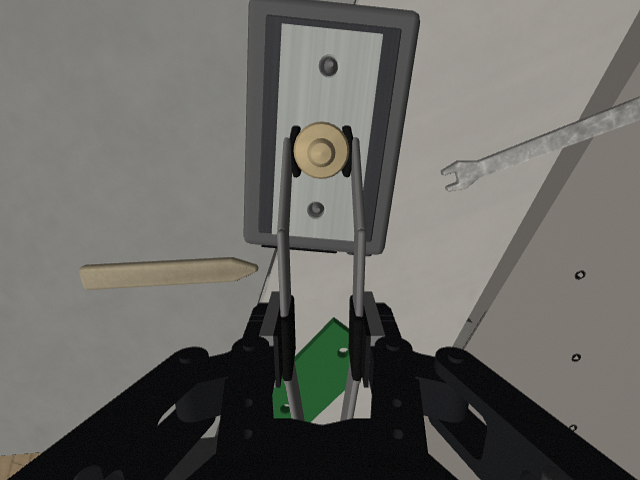

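The weight hangs upright at (321,150), within 1 mm of over the plate's centre and with its foot about 67 mm above the plate. The pins stand in both holes, at (328,66) and (316,210), and the arm is still, so I hand in.

```bash
python3 -c "
from workcell import bot
print(bot.job_done())"
```

```text
the job is handed in; nothing more can be done
None
```

I seated the plate flush on both pins and let go of it, then handed in with the smallest weight held upright in the squeezed tongs about 67 mm above the plate, within about 1 mm of its centre; the hand-in call did not report a verdict.

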